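# Fill the fig liqueur jar and close it

## Task

Fill the fruit-liqueur jar: take off its wooden lid, drop every fig from the tray into it through the neck one at a time, then both lumps of rock sugar on top of them, and put the lid back fully home. The figs are ripe and bruise easily, so hold them with only a light grip. Keep the jar standing on the table and leave the other things on the table alone.

Things in the scene. Friction and masses are not known exactly. Their poses are not given: they have to be found in the camera images.
- jar: A clear glass jar for fruit liqueur, standing loose on the table, 1.3 kg. Origin: centre of its underside, z up its axis. Body 124 mm outside diameter up to 112 mm high, sloping shoulder from there to 136 mm, then a straight narrow neck 73 mm outside and about 63 mm clear inside up to the mouth at 176 mm (a lip 79 mm across). Hollow; inner floor 6 mm above the table, inside of the body 114 mm across. It is open at the top only.
- jar_mouth (a point): Centre of the jar's mouth, level with the rim, 176 mm above the jar's underside.
- lid: The jar's wooden stopper lid, 120 g, loose (not screwed); at the start it sits on the jar. Origin: centre of its underside, z up. From below: a plug 54 mm in diameter and 16 mm long that goes into the neck, a disc 84 mm in diameter and 12 mm thick that rests on the rim, a round knob 28 mm in diameter and 32 mm tall. 60 mm high in all. Home on the jar its origin lies 160 mm above the jar's underside. It also stands stably on its plug.
- lid_knob (a point): Point on the axis of the lid's knob, 50 mm above the lid's underside, 22 mm above the disc and 10 mm below the knob's top: take the lid here.
- tray: A shallow steel tray, fixed to the table, 240 mm along its own x, 270 mm along its own y, rim 16 mm high (top of the rolled edge 19 mm), wall 3 mm, floor 3 mm thick. Origin: centre of its underside. The figs stand in it.
- plate: A blue-glazed plate, fixed, 180 mm across, rim 16 mm high, its inner floor 5 mm above the table and flat out to about 50 mm from the centre. Origin: centre of its underside. The sugar lumps lie on it.
- fig1: A ripe dark fig, about 42 g, round in plan, standing on its flat foot with the stem up: greatest diameter 42 mm at 18 mm above its underside, tapering to the stem, 52 mm tall. Origin: centre of its underside; its z runs up through the stem. It may get knocked over and then lies on its side and can roll. It is soft: it bruises when the two fingers together press on it with more than 90 N (45 N from each); 20 N a finger carries it. Absent (None) on some starts.
- fig2: Another fig, like fig1. Absent (None) on some starts.
- fig3: Another fig, like fig1. Absent (None) on some starts.
- fig4: Another fig, like fig1. Absent (None) on some starts.
- fig5: Another fig, like fig1. Absent (None) on some starts.
- sugar1: A lump of rock sugar: a whitish rough block about 34 mm across in plan (two crystals grown through each other; 27 to 34 mm between the fingers), 24 mm high, 28 g, hard. Origin: centre of its underside.
- sugar2: A second lump of rock sugar like sugar1.
- cup: Bystander, leave alone: a small steel cup with a wire handle, 72 mm across at the rim, 70 mm high. Origin at its underside.
- bottle1: Bystander, leave alone: a small brown glass bottle, 54 mm across, 150 mm high. Origin at its underside.
- bottle2: Bystander, leave alone: a second small brown bottle like bottle1. Origin at its underside.
- spoon: Bystander, leave alone: a steel spoon 170 mm long lying on the table, its bowl up to 40 mm wide. Origin at its underside.
- shaker: Bystander, leave alone: a glass salt shaker with a steel cap, 42 mm across, 82 mm high. Origin at its underside.
Not all that is in view belongs to the job. Leave any pink look-alike of the sugar2 alone.

How it is judged:
On the way, in this order (a step that is already met when the one before it is completed fails the run):
1. the lid is off the jar (horizontal distance between lid and jar above 0.08 m), for 0.2 s.
2. all the figs are in the jar (horizontal distance between each of fig1, fig2, fig3, fig4, fig5 and jar below 0.06 m and z of fig1 in the frame of jar between -0.005 and 0.15 m and z of fig2 in the frame of jar between -0.005 and 0.15 m and z of fig3 in the frame of jar between -0.005 and 0.15 m and z of fig4 in the frame of jar between -0.005 and 0.15 m and z of fig5 in the frame of jar between -0.005 and 0.15 m), for 0.2 s.
3. both lumps of sugar are in the jar (horizontal distance between each of sugar1, sugar2 and jar below 0.06 m and z of sugar1 in the frame of jar between -0.005 and 0.15 m and z of sugar2 in the frame of jar between -0.005 and 0.15 m), for 0.2 s.
At the end, for the whole second after the job is handed in: All figs and both sugar lumps lie inside the jar, below its neck's mouth by 26 mm or more; the lid is home (disc on the rim within 5 mm, centred within 8 mm, square within 0.1 rad); the jar stands upright within 0.1 rad; jar and lid at rest (all of step 2 and all of step 3 and horizontal distance between lid and jar_mouth below 0.008 m and z of lid in the frame of jar between 0.154 and 0.165 m and angle between the z axis of lid and the z axis of jar, either way round below 0.1 rad and angle between jar's own z axis and vertical below 0.1 rad and linear speed of each of jar, lid below 0.02 m/s); the robot touches nothing.
It fails at once if a fig is squeezed by the fingers with more than 90 N in all (contact force between the fingers and fig1 above 90 N or contact force between the fingers and fig2 above 90 N or contact force between the fingers and fig3 above 90 N or contact force between the fingers and fig4 above 90 N or contact force between the fingers and fig5 above 90 N).
It fails at once if a lump of sugar goes into the jar before all the figs are in (((horizontal distance between sugar1 and jar below 0.06 m and z of sugar1 in the frame of jar between -0.005 and 0.15 m) or (horizontal distance between sugar2 and jar below 0.06 m and z of sugar2 in the frame of jar between -0.005 and 0.15 m)) and (not (horizontal distance between fig1 and jar below 0.06 m and z of fig1 in the frame of jar between -0.005 and 0.15 m) or not (horizontal distance between fig2 and jar below 0.06 m and z of fig2 in the frame of jar between -0.005 and 0.15 m) or not (horizontal distance between fig3 and jar below 0.06 m and z of fig3 in the frame of jar between -0.005 and 0.15 m) or not (horizontal distance between fig4 and jar below 0.06 m and z of fig4 in the frame of jar between -0.005 and 0.15 m) or not (horizontal distance between fig5 and jar below 0.06 m and z of fig5 in the frame of jar between -0.005 and 0.15 m))).
It fails at once if the jar is tipped over or lifted (angle between jar's own z axis and vertical above 0.35 rad or height (world z) of jar above 0.03 m).
It fails at once if one of the other things on the table is pushed more than 4 cm (distance of any of cup, bottle1, bottle2, spoon, shaker from where it was at the start of the episode above 0.04 m).
Of fig1, fig2, fig3, fig4, fig5 only 3 to 5 are there at a start; the rules pass over those that are not, and their reading is None.
At some moment in a run one of fig1, fig2, fig3, fig4, fig5, sugar1, sugar2 may be knocked a few centimetres aside while the robot is not near it.
Once in a run the grip may slacken for a moment while it holds something.
It also fails if it takes over 210 s, if anything falls off the work surface, if the arm or the gripper's body presses on something with over 40 N, if the wrist force passes 120 N, or if a joint passes its speed limit or range.

## Robot

A 6-joint arm with a two-finger parallel gripper is mounted at the origin on the work surface. World frame = base frame: x ahead of the robot, y to its left, z up, the work surface at z = 0. Lengths are in m, angles in rad, forces in N, time in s.
With the tool pointing down it reaches from about 0.35 to 0.975 m from the base axis. Payload 4.9 kg.
Tool frame: the origin (TCP) lies midway between the tips of the shut fingers; the grasp point (between the pads) lies 19 mm behind it; z points along the fingers, y is the line along which they close (so a half turn about z gives the same grasp; the last joint's range is limited). The gripper opens to 85 mm and grips with 20 to 120 N. Pads are 22 mm wide; open, the fingers measure 114 mm over their backs; the gripper's body (76 mm by 85 mm) begins 54 mm behind the grasp point. The pads swing forward as they close: fully open they stand 13 mm farther back than shut.
Start: joints at [1.122, 0.053, 1.613, -0, 1.476, -0.119], TCP at [0.202, 0.591, 0.231] pointing down, gripper open.
Joint ranges: [-3.01, 3.01], [-1.01, 2.22], [0.06, 2.58], [-1.02, 4.17], [0.09, 2.62], [-3.14, 3.14]. Speed limits (rad/s): [2.57, 2.57, 3.14, 3.14, 3.14, 3.14].

## Interface

Orientations are given as a unit quaternion [w, x, y, z].
In Python, from plant import state, grab_frame, camera_info, job_done, spot_in, masks_of, pinpoint gives the robot as it stands.
- The arm moves only by the shell command python3 -m handwheel 'ROWS' [OPENING]. ROWS is JSON, a list that holds one entry, the list of rows, each a list of 6 numbers: the shift along the world's x, y, z in m, then the turn, a rotation vector about the world's x, y, z in degrees. In form: [[[tx, ty, tz, ax, ay, az], ...]]. A call has 1 to 20 rows; each row shifts and turns the commanded pose from where the row before left it; what a row does not reach is not made up. A row lasts 1/12 s, in which the tool goes at most 41.7 mm and 7.16 degrees, less where a joint would pass 70% of its speed; a pose out of reach is approached as far as the arm can. A call is refused whole if a number of a shift passes 0.0417 or a number of a turn 7.16, either way. A call with a gripper value outside its range is refused whole. OPENING is the opening, from 0 (shut) to 1 (fully open), set as the call begins (- or left out, the last holds). The fingers move at their own pace and stop on an object; the grip force is fixed at half the most. Time passes only in rows, so rows that do not move let the fingers close. It gives the time, the measured TCP pose, the force, the opening and the grip force at its end, in the units of the state.
- state(): the state, without advancing time (a new reading comes with each control period).
- grab_frame(name): name is "scene" or "top" or "wrist"; returns (picture, depth): 384x512x3 uint8, blue, green, red; 384x512 float32, m along the optical axis (not along the pixel's ray), 0 where there is no reading.
- camera_info(name): a dict with "fx", "fy", "cx", "cy" (pixels), "T" (4x4, takes a point from camera to world coordinates). Camera axes: x right, y up, looking along -z (the intrinsics and any distortion apply to the point x, -y, -z); pixel columns grow to the right and rows downward; lengths in m; the calibration is good to about 2 mm. A picture is of the moment at which its call begins: read the wrist's pose just before it. camera_info takes no time and is no camera call; for the wrist camera it gives the pose at the moment of the call.
- job_done(): hands the job in; it is judged then, once.
Trained networks look in the newest picture that a camera, given by its name, has taken for a name from the list of things; names that differ only in an ending like _2 or _b are one class to them, and where a whole thing is asked for, a point or a joint stands for the part that bears it (a point fixed in the world has none). Each returns a list of dicts, best first, with "conf" (0 to 1); they miss things now and then, are a little off and sometimes report something else, mostly with a low value. They report only what shows in the picture. A call takes as long as a camera call. They do not tell look-alikes from the thing itself.
- spot_in(camera, thing): "box" ([left, top, width, height] in pixels, round what is visible of it).
- masks_of(camera, thing): "region" (384x512 bool, what is visible of it) and "box" ([left, top, width, height] in pixels, round what is visible of it).
- pinpoint(camera, thing): "position" ([column, row] in pixels: a listed point, or the origin of a listed thing).
The state is a dict: "time": time; "joint_pos": joint angles; "joint_vel": joint speeds; "joint_efforts": joint torques, N m; "tool_pos": TCP position; "tool_rot": TCP orientation; "contact_force": force on the tool from outside, world axes, zero at the start; "ft_torque": the same for the moment, N m; "gripper_width": opening from 0.0 (shut) to 1.0 (fully open); "grasp_force": force on a finger pad.
Only numpy, scipy, OpenCV 4.12 (cv2) and the standard library are available. Lean on these libraries where they do the work, as an engineer would, in place of code of your own. Each camera call takes 0.05 s, during which the arm holds its last target. There are 200 camera calls.

## Working session

There is one attempt and no reset: what is moved stays moved. The work goes in short steps, Python scripts to look and compute and a shell command to move; the robot and the scene stay as the last step left them, time stands still between calls to the robot, and variables do not carry over. Pictures are saved under pics/ and viewed, at most 14 in all, crops included, and the job is handed in when it is done.

```bash
mkdir -p pics; ls
cat > h.py <<'E'
import numpy as np, cv2
from plant import *
def px2w(cam,d,u,v,info=None):
    c=info or camera_info(cam); z=d
    p=np.array([(u-c["cx"])/c["fx"]*z,-(v-c["cy"])/c["fy"]*z,-z,1]); return (np.array(c["T"])@p)[:3]
def cloud(cam,dep,mask=None,info=None):
    c=info or camera_info(cam); v,u=np.nonzero((dep>0)&(mask if mask is not None else True)); z=dep[v,u]
    P=np.stack([(u-c["cx"])/c["fx"]*z,-(v-c["cy"])/c["fy"]*z,-z,np.ones_like(z)]); return (np.array(c["T"])@P)[:3].T,u,v
E
python3 - <<'E'
from h import *
s=state();print(s["time"],s["tool_pos"],s["tool_rot"],s["gripper_width"],s["contact_force"])
a=[]
for n in ["scene","top"]:
    im,d=grab_frame(n);cv2.imwrite(f"pics/{n}0.png",im);np.save(f"{n}0.npy",d);print(n,camera_info(n))
    for t in ["fig1","sugar1","lid","jar","tray","plate"]:
        for m in masks_of(n,t):
            P,_,_=cloud(n,d,m["region"]); 
            print(n,t,round(m["conf"],2),m["box"],np.round(np.median(P,0),3) if len(P) else None,np.round(P.min(0),3) if len(P) else None,np.round(P.max(0),3) if len(P) else None)
print(state()["time"])
E
```

```text
pics
0.0 [0.20214457 0.59075016 0.23006043] [-2.86163938e-04  1.64149519e-01  9.86434926e-01 -9.94853205e-04] 1.000963364774591 [0.30020832 0.13970575 0.0207177 ]
scene {'fx': 385.2990700065083, 'fy': 385.2990700065083, 'cx': 253.45472868120123, 'cy': 193.82296641594613, 'T': array([[-0.53703999, -0.54455248,  0.64424424,  1.14483886],
       [ 0.84341169, -0.33245852,  0.4220522 ,  0.38940306],
       [-0.01564508,  0.77002203,  0.63782545,  0.75277059],
       [ 0.        ,  0.        ,  0.        ,  1.        ]])}
scene fig1 0.79 [315.0, 227.8, 16.9, 18.5] [0.469 0.162 0.034] [0.411 0.135 0.002] [0.479 0.178 0.057]
scene fig1 0.78 [359.9, 293.7, 17.1, 18.3] [0.598 0.329 0.036] [0.574 0.31  0.013] [0.609 0.347 0.056]
scene fig1 0.57 [337.8, 258.3, 13.3, 18.1] [0.532 0.244 0.034] [0.513 0.222 0.009] [0.543 0.261 0.057]
scene fig1 0.54 [295.5, 258.4, 22.5, 20.5] [0.588 0.173 0.033] [0.531 0.141 0.001] [0.6   0.19  0.059]
scene sugar1 0.61 [226.8, 200.6, 11.9, 14.9] [ 0.486 -0.114  0.028] [ 0.467 -0.134  0.012] [ 0.499 -0.098  0.033]
scene sugar1 0.36 [93.2, 223.4, 60.1, 40.4] [ 0.757
[... 1542 characters left out ...]
[ 0.435  0.138 -0.001] [0.477 0.181 0.058]
top sugar1 0.72 [357.9, 289.4, 17.1, 14.7] [ 0.272 -0.269  0.024] [ 0.252 -0.292 -0.003] [ 0.29  -0.252  0.031]
top sugar1 0.49 [296.1, 205.1, 12.4, 17.6] [ 0.477 -0.117  0.03 ] [ 0.464 -0.133  0.011] [ 0.492 -0.1    0.035]
top lid 0.83 [377.9, 151.2, 39.9, 44.2] [ 0.552 -0.319  0.189] [ 0.512 -0.417 -0.004] [ 0.634 -0.281  0.225]
top jar 0.85 [358.9, 152.8, 55.7, 56.3] [ 0.527 -0.288  0.119] [ 0.492 -0.373 -0.003] [ 0.615 -0.261  0.18 ]
top tray 0.6 [106.1, 153.3, 114.4, 97.5] [0.524 0.248 0.004] [ 0.396  0.103 -0.006] [0.652 0.391 0.034]
top plate 0.85 [259.0, 187.8, 69.3, 68.8] [ 0.465 -0.088  0.011] [ 0.376 -0.177 -0.007] [0.556 0.001 0.034]
0.7
```

View pics/top0.png

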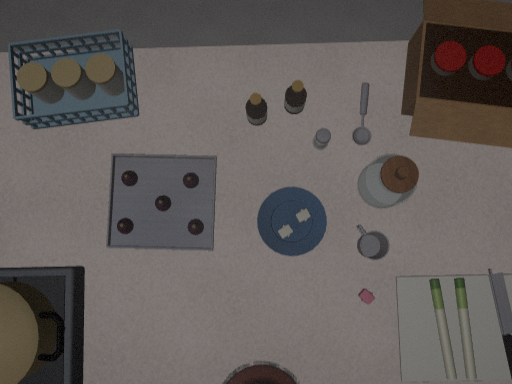

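View pics/scene0.png

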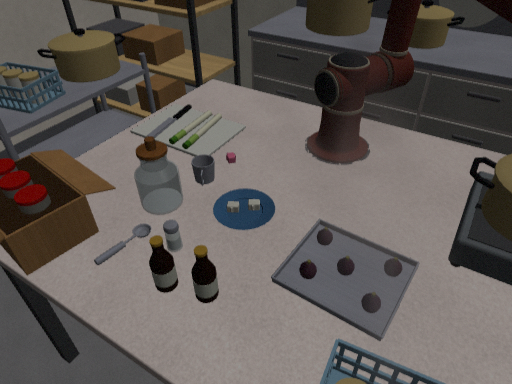

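The top view shows the five figs at pixels (129,178), (190,180), (163,203), (125,226) and (190,226). The sugar lumps are at (303,215) and (285,231), and the jar with its lid is near (398,175). The pink look-alike at (367,296) stays where it is. Next I fit the positions precisely.

```bash
cat > fit.py <<'E'
from h import *
from scipy.optimize import least_squares
def figfit(P,c0):
    # profile of radius vs height above tray floor
    zz=[0,4,10,18,26,34,42,52]; rr=[13,17,20,21,19,14,7,3]
    c=np.array(c0,float)
    Q=P[(np.hypot(P[:,0]-c[0],P[:,1]-c[1])<.035)&(P[:,2]>.012)&(P[:,2]<.062)]
    if len(Q)<15:return c,len(Q)
    f=lambda x:(np.hypot(Q[:,0]-x[0],Q[:,1]-x[1])*1e3-np.interp((Q[:,2]-.003)*1e3,zz,rr))
    return least_squares(f,c,loss="soft_l1",f_scale=2).x,len(Q)
E
python3 - <<'E'
from fit import *
for n in ["top","scene"]:
    d=np.load(f"{n}0.npy");P,u,v=cloud(n,d)
    for c in [(.454,.334),(.516,.239),(.580,.326),(.572,.168),(.454,.156)]:
        x,k=figfit(P,c);print(n,"fig",np.round(x,4),k)
    near=np.hypot(P[:,0]-.55,P[:,1]+.32)<.07
    K=P[near&(P[:,2]>.203)]; D=P[near&(P[:,2]>.181)&(P[:,2]<.196)]
    print(n,"knob",K.mean(0),len(K),(K.min(0)+K.max(0))/2,"disc",(D.min(0)+D.max(0))/2,np.ptp(D,axis=0))
    im=cv2.imread(f"pics/{n}0.png")
    S=(np.hypot(P[:,0]-.466,P[:,1]+.088)<.06)&(P[:,2]>.019)&(P[:,2]<.045)
    Q=P[S]; _,l,ce=cv2.kmeans(np.float32(Q[:,:2]),2,None,(3,50,1e-5),5,2)
    for i in (0,1):
        q=Q[l[:,0]==i];print(n,"sugar",q.mean(0),(q.min(0)+q.max(0))/2,np.ptp(q,axis=0),cv2.minAreaRect(np.float32(q[:,:2]*1000)),len(q))
E
for i in 1 2; do :; done
python3 -m handwheel '[[[0.02,-0.04,0.008,0,0,0],[0.02,-0.04,0.008,0,0,0],[0.02,-0.04,0.008,0,0,0],[0.02,-0.04,0.008,0,0,0],[0.02,-0.04,0.008,0,0,0],[0.02,-0.04,0.008,0,0,0],[0.02,-0.04,0.008,0,0,0],[0.02,-0.04,0.008,0,0,0],[0.02,-0.04,0.008,0,0,0],[0.02,-0.04,0.008,0,0,0],[0.02,-0.04,0,0,0,0],[0.02,-0.04,0,0,0,0],[0.02,-0.04,0,0,0,0],[0.02,-0.04,0,0,0,0],[0.02,-0.04,0,0,0,0],[0.02,-0.04,0,0,0,0],[0,-0.04,0,0,0,0],[0,-0.04,0,0,0,0]]]' 1
```

```text
top fig [0.4621 0.3393] 209
top fig [0.5184 0.2421] 202
top fig [0.5852 0.329 ] 208
top fig [0.576 0.17 ] 202
top fig [0.4554 0.1585] 204
top knob [ 0.55289041 -0.32106255  0.21797539] 155 [ 0.55416842 -0.32241825  0.21407853] disc [ 0.55403097 -0.32283443  0.18823825] [0.08372942 0.08309117 0.01432264]
top sugar [ 0.47798896 -0.11682732  0.02927614] [ 0.47810931 -0.11653699  0.02747914] [0.03318111 0.03812238 0.01568567] ((477.6571960449219, -116.72959899902344), (28.869897842407227, 34.03748321533203), 33.13825988769531) 138
top sugar [ 0.43871538 -0.07103659  0.02895222] [ 0.4385197  -0.07060613  0.02972934] [0.03298089 0.03571949 0.01207165] ((438.38323974609375, -71.05465698242188), (29.560115814208984, 33.180118560791016), 32.027198791503906) 134
scene fig [0.4651 0.339 ] 260
scene fig [0.5214 0.2414] 249
scene fig [0.5885 0.3283] 303
scene fig [0.5789 0.1693] 247
scene fig [0.4581 0.1579] 215
scene knob [ 0.56023765 -0.31934516  0.21505853] 104 [ 0.55852685 -0.32318225  0.21281746] disc [ 0.55706226 -0.32291496  0.18842661] [0.08469902 0.08452637 0.01467927]
scene sugar [ 0.44547879 -0.0693871   0.02769639] [ 0.44371172 -0.07133281  0.02612167] [0.03388012 0.04072915 0.01409502] ((443.56939697265625, -70.41669464111328), (29.762426376342773, 31.93014907836914), 32.64795684814453) 96
scene sugar [ 0.48475127 -0.11525883  0.02781639] [ 0.4818745  -0.11737115  0.02592947] [0.0330958  0.03872711 0.01376786] ((484.4189758300781, -115.9173355102539), (26.954652786254883, 32.111358642578125), 33.26643753051758) 98
time: 2.2
tool_pos: [0.4979, -0.0812, 0.3046]
tool_rot: [-0.0, 0.164, 0.986, 0.0]
contact_force: [0.7, 0.4, 0.1]
gripper_width: 1.003
grasp_force: 0.0
```

```bash
python3 -m handwheel '[[[0.007,-0.03,0,0,0,0],[0.007,-0.03,0,0,0,0],[0.007,-0.03,0,0,0,0],[0.007,-0.03,0,0,0,0],[0.007,-0.03,0,0,0,0],[0.007,-0.03,0,0,0,0],[0.007,-0.03,0,0,0,0],[0.0085,-0.0315,0,0,0,0],[0,0,0,0,0,0],[0,0,0,0,0,0]]]'
python3 - <<'E'
from h import *
c=camera_info("wrist");im,d=grab_frame("wrist");cv2.imwrite("pics/w1.png",im)
s=state();print(s["tool_pos"])
P,u,v=cloud("wrist",d,info=c);
near=np.hypot(P[:,0]-.555,P[:,1]+.322)<.07
for a,b in ((.205,.23),(.181,.195)):
    K=P[near&(P[:,2]>a)&(P[:,2]<b)];print(len(K))
    if len(K):print((K.min(0)+K.max(0))/2,np.ptp(K,axis=0),np.median(K[:,2]))
E
```

```text
time: 3.03
tool_pos: [0.5549, -0.3219, 0.3038]
tool_rot: [-0.001, 0.165, 0.986, 0.0]
contact_force: [-0.4, 0.5, 0.8]
gripper_width: 1.001
grasp_force: 0.0
[ 0.55497398 -0.32079698  0.30424428]
1068
[ 0.55496887 -0.32433932  0.21409836] [0.02671474 0.02774871 0.0181631 ] 0.22119706851510645
5911
[ 0.55529098 -0.32439165  0.18805206] [0.08307408 0.08313326 0.0138462 ] 0.18948556215438223
```

View pics/w1.png

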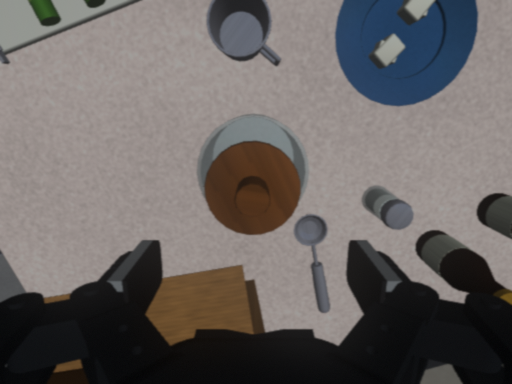

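The wrist view shows the lid at (253,190), with the cup, shaker and spoon clear of the gripper. The lid is at (0.555,-0.3235). I'll go down and close in steps to learn how the force relates to the opening.

```bash
python3 -m handwheel '[[[0,-0.0015,-0.03,0,0,0],[0,0,-0.03,0,0,0],[0,0,-0.03,0,0,0],[0,0,-0.024,0,0,0],[0,0,0,0,0,0],[0,0,0,0,0,0]]]' 0.6
python3 -m handwheel '[[[0,0,0,0,0,0],[0,0,0,0,0,0],[0,0,0,0,0,0],[0,0,0,0,0,0]]]' 0.35
python3 -m handwheel '[[[0,0,0,0,0,0],[0,0,0,0,0,0],[0,0,0,0,0,0]]]' 0.32
python3 -m handwheel '[[[0,0,0,0,0,0],[0,0,0,0,0,0],[0,0,0,0,0,0]]]' 0.30
python3 -m handwheel '[[[0,0,0,0,0,0],[0,0,0,0,0,0],[0,0,0,0,0,0]]]' 0.28
```

```text
time: 3.58
tool_pos: [0.5548, -0.3206, 0.1903]
tool_rot: [-0.001, 0.163, 0.987, 0.0]
contact_force: [1.2, -0.0, 0.3]
gripper_width: 0.602
grasp_force: 0.0
time: 3.92
tool_pos: [0.5555, -0.3222, 0.1918]
tool_rot: [0.001, 0.164, 0.986, -0.0]
contact_force: [0.0, 0.1, 0.5]
gripper_width: 0.354
grasp_force: 0.0
time: 4.17
tool_pos: [0.5554, -0.3223, 0.1916]
tool_rot: [0.0, 0.164, 0.986, -0.0]
contact_force: [-1.1, 0.8, 5.2]
gripper_width: 0.322
grasp_force: 11.9
time: 4.42
tool_pos: [0.5555, -0.3224, 0.1919]
tool_rot: [0.001, 0.164, 0.986, -0.0]
contact_force: [-1.1, 1.3, 5.7]
gripper_width: 0.312
grasp_force: 48.3
time: 4.67
tool_pos: [0.5555, -0.3224, 0.1919]
tool_rot: [0.001, 0.164, 0.986, -0.0]
contact_force: [-1.3, 1.5, 6.6]
gripper_width: 0.309
grasp_force: 58.6
```

```bash
python3 -m handwheel '[[[0,0,0.015,0,0,0],[0,0,0.03,0,0,0],[0,0,0.03,0,0,0],[-0.0137,0.03,0,0,0,0],[-0.0137,0.03,0,0,0,0],[-0.0137,0.03,0,0,0,0],[-0.0137,0.03,0,0,0,0],[-0.0137,0.03,0,0,0,0],[-0.0137,0.03,0,0,0,0],[-0.0137,0.03,0,0,0,0],[-0.0137,0.03,0,0,0,0],[-0.0137,0.03,0,0,0,0],[-0.0137,0.03,0,0,0,0],[-0.0137,0.03,0,0,0,0],[-0.0137,0.03,0,0,0,0],[0,0,0,0,0,0],[0,0,0,0,0,0]]]' 0.28
```

```text
time: 6.08
tool_pos: [0.3902, 0.0388, 0.2659]
tool_rot: [0.001, 0.163, 0.987, -0.0]
contact_force: [-0.4, -0.3, -1.5]
gripper_width: 0.308
grasp_force: 59.4
```

```bash
python3 -m handwheel '[[[0,-0.002,-0.035,0,0,0],[0,0,-0.035,0,0,0],[0,0,-0.035,0,0,0],[0,0,-0.035,0,0,0],[0,0,-0.035,0,0,0],[0,0,-0.03,0,0,0],[0,0,-0.015,0,0,0],[0,0,-0.008,0,0,0],[0,0,0,0,0,0],[0,0,0,0,0,0]]]'
python3 -c "
from plant import *
s=state();print(s['tool_pos'],s['contact_force'])"
```

```text
time: 6.92
tool_pos: [0.3915, 0.0352, 0.0383]
tool_rot: [0.0, 0.165, 0.986, -0.0]
contact_force: [-0.4, -0.9, -1.2]
gripper_width: 0.306
grasp_force: 59.4
[0.39147627 0.03519148 0.03832845] [-0.39217857 -0.94108906 -1.23121203]
```

```bash
python3 -m handwheel '[[[0,0,-0.003,0,0,0],[0,0,-0.002,0,0,0],[0,0,0,0,0,0],[0,0,0,0,0,0]]]'
python3 -m handwheel '[[[0,0,-0.0005,0,0,0],[0,0,0,0,0,0],[0,0,0,0,0,0]]]' 0.45
python3 -m handwheel '[[[0,0,0,0,0,0],[0,0,0.035,0,0,0],[0,0,0.035,0,0,0],[0,0,0.035,0,0,0],[0.005,0.01,0.035,0,0,0],[0.0055,0.0225,0.035,0,0,0],[0.009,0.018,0.01,0,0,0],[0.009,0.018,0,0,0,0],[0.009,0.018,0,0,0,0],[0.009,0.018,0,0,0,0],[0.009,0.018,0,0,0,0],[0.009,0.018,0,0,0,0],[0,0,0,0,0,0]]]' 0.7
python3 - <<'E'
from fit import *
print(state()["tool_pos"])
im,d=grab_frame("top");cv2.imwrite("pics/top1.png",im);P,u,v=cloud("top",d)
D=P[(np.hypot(P[:,0]-.39,P[:,1]-.037)<.07)&(P[:,2]>.02)&(P[:,2]<.036)];print(len(D),(D.min(0)+D.max(0))/2,np.ptp(D,axis=0))
D=P[(np.hypot(P[:,0]-.39,P[:,1]-.037)<.07)&(P[:,2]>.05)&(P[:,2]<.07)];print(len(D),(D.min(0)+D.max(0))/2,np.ptp(D,axis=0))
D=P[(np.hypot(P[:,0]-.555,P[:,1]+.32)<.05)&(P[:,2]>.165)&(P[:,2]<.19)];print("rim",len(D),(D.min(0)+D.max(0))/2,np.ptp(D,axis=0))
E
```

```text
time: 7.25
tool_pos: [0.3913, 0.0358, 0.0334]
tool_rot: [0.001, 0.164, 0.986, 0.0]
contact_force: [0.1, 1.0, -0.9]
gripper_width: 0.308
grasp_force: 59.4
time: 7.5
tool_pos: [0.391, 0.0359, 0.0326]
tool_rot: [0.0, 0.164, 0.986, 0.0]
contact_force: [1.4, 1.0, -0.0]
gripper_width: 0.45
grasp_force: 0.0
time: 8.58
tool_pos: [0.456, 0.1784, 0.2169]
tool_rot: [-0.0, 0.163, 0.987, 0.0]
contact_force: [-1.8, -0.2, 0.3]
gripper_width: 0.701
grasp_force: 0.0
[0.45596782 0.17836313 0.21690464]
756 [0.39033124 0.02813044 0.02767449] [0.08333155 0.09454971 0.01516175]
100 [0.39037096 0.03556973 0.06030724] [0.02714583 0.02490401 0.01554722]
rim 375 [ 0.55440311 -0.32348382  0.17431848] [0.07805521 0.07735222 0.01814461]
```

```bash
cat > figs.py <<'E'
from fit import *
import sys
def run(cams=("wrist","top")):
    for n in cams:
        c=camera_info(n);im,d=grab_frame(n);cv2.imwrite(f"pics/last_{n}.png",im);P,u,v=cloud(n,d,info=c)
        P=P[(P[:,0]>.40)&(P[:,0]<.66)&(P[:,1]>.10)&(P[:,1]<.39)]
        T=P[(P[:,2]>.03)&(P[:,2]<.062)]
        g=np.zeros((130,150),np.uint8); g[((T[:,0]-.40)*500).astype(int),((T[:,1]-.10)*500).astype(int)]=255
        k,l,st,ce=cv2.connectedComponentsWithStats(cv2.dilate(g,np.ones((3,3))))
        for i in range(1,k):
            if st[i,4]<60: continue
            c0=(ce[i][1]/500+.4,ce[i][0]/500+.1);x,m=figfit(P,c0);print(n,"fig",np.round(x,4),m,"top z",round(T[np.hypot(*(T[:,:2]-x).T)<.03][:,2].max(),3))
if __name__=="__main__":
    s=state();print(round(s["time"],1),s["tool_pos"]);run(sys.argv[1:] or ("wrist","top"))
E
python3 figs.py
```

```text
8.6 [0.45536444 0.17717685 0.21677486]
wrist fig [0.4563 0.1581] 1074 top z 0.058
wrist fig [0.4633 0.3378] 1319 top z 0.058
wrist fig [0.5191 0.241 ] 1054 top z 0.058
wrist fig [0.5764 0.1692] 960 top z 0.059
wrist fig [0.586  0.3274] 1140 top z 0.058
top fig [0.4561 0.1576] 111 top z 0.052
top fig [0.576 0.17 ] 200 top z 0.058
top fig [0.5853 0.3291] 208 top z 0.059
```

```bash
python3 -m handwheel '[[[0.0005,-0.0195,-0.03,0,0,0],[0,0,-0.035,0,0,0],[0,0,-0.035,0,0,0],[0,0,-0.035,0,0,0],[0,0,-0.03,0,0,0],[0,0,-0.02,0,0,0],[0,0,-0.015,0,0,0],[0,0,-0.013,0,0,0],[0,0,0,0,0,0],[0,0,0,0,0,0]]]' 0.62
python3 -m handwheel '[[[0,0,0,0,0,0],[0,0,0,0,0,0],[0,0,0,0,0,0]]]' 0.5
python3 -m handwheel '[[[0,0,0,0,0,0],[0,0,0,0,0,0],[0,0,0,0,0,0]]]' 0.48
```

```text
time: 9.57
tool_pos: [0.4551, 0.1557, 0.0042]
tool_rot: [-0.001, 0.165, 0.986, -0.001]
contact_force: [-2.9, -0.4, 4.7]
gripper_width: 0.62
grasp_force: 2.1
time: 9.82
tool_pos: [0.4557, 0.1562, 0.0041]
tool_rot: [0.0, 0.164, 0.986, 0.0]
contact_force: [0.3, -0.6, 0.2]
gripper_width: 0.502
grasp_force: 0.0
time: 10.07
tool_pos: [0.4558, 0.1564, 0.0042]
tool_rot: [0.0, 0.164, 0.986, -0.0]
contact_force: [-0.8, -2.4, 3.0]
gripper_width: 0.482
grasp_force: 6.0
```

```bash
python3 -m handwheel '[[[0,0,0,0,0,0],[0,0,0,0,0,0],[0,0,0,0,0,0]]]' 0.468
```

```text
time: 10.32
tool_pos: [0.4558, 0.1564, 0.0043]
tool_rot: [0.0, 0.164, 0.986, -0.0]
contact_force: [-1.5, -1.7, 5.5]
gripper_width: 0.474
grasp_force: 18.3
```

```bash
python3 -m handwheel '[[[0,0,0,0,0,0],[0,0,0.02,0,0,0],[0,0,0.03,0,0,0],[0.006,-0.03,0.035,0,0,0],[0.006,-0.03,0.035,0,0,0],[0.006,-0.03,0.035,0,0,0],[0.006,-0.03,0.035,0,0,0],[0.006,-0.03,0.035,0,0,0],[0.006,-0.03,0.02,0,0,0],[0.006,-0.03,0,0,0,0],[0.006,-0.03,0,0,0,0],[0.006,-0.03,0,0,0,0],[0.006,-0.03,0,0,0,0],[0.006,-0.03,0,0,0,0],[0.006,-0.03,0,0,0,0],[0.006,-0.03,0,0,0,0],[0.007,-0.03,0,0,0,0],[0.007,-0.03,0,0,0,0],[0.007,-0.03,0,0,0,0],[0,0,0,0,0,0]]]' 0.462
```

```text
time: 11.98
tool_pos: [0.5517, -0.3122, 0.2295]
tool_rot: [-0.0, 0.166, 0.986, -0.001]
contact_force: [-0.6, -0.0, -1.0]
gripper_width: 0.466
grasp_force: 26.3
```

```bash
python3 -m handwheel '[[[0.003,-0.0105,-0.01,0,0,0],[0,0,-0.015,0,0,0],[0,0,-0.012,0,0,0],[0,0,0,0,0,0],[0,0,0,0,0,0]]]'
```

```text
time: 12.4
tool_pos: [0.5536, -0.3165, 0.1911]
tool_rot: [-0.002, 0.164, 0.987, 0.001]
contact_force: [-0.6, 0.5, 0.5]
gripper_width: 0.471
grasp_force: 26.3
```

```bash
python3 -m handwheel '[[[0.001,-0.006,0,0,0,0],[0,0,0,0,0,0],[0,0,0,0,0,0]]]'
python3 -m handwheel '[[[0,0,0,0,0,0],[0,0,0,0,0,0],[0,0,0,0,0,0]]]' 0.75
python3 -m handwheel '[[[0,0.02,0.035,0,0,0],[-0.004,0.038,0.03,0,0,0],[-0.004,0.038,0,0,0,0],[-0.004,0.038,0,0,0,0],[-0.004,0.038,0,0,0,0],[-0.004,0.038,0,0,0,0],[-0.004,0.038,0,0,0,0],[-0.004,0.038,0,0,0,0],[-0.004,0.038,0,0,0,0],[0.004,0.038,0,0,0,0],[0.005,0.038,0,0,0,0],[0.005,0.038,0,0,0,0],[0.005,0.038,0,0,0,0],[0,0,0,0,0,0],[0,0,0,0,0,0]]]'
python3 figs.py
python3 - <<'E'
from h import *
im=cv2.imread("pics/last_top.png");cv2.imwrite("pics/c1.png",cv2.resize(im[130:270,240:440],None,fx=3,fy=3))
for t in ["fig1"]:
    for m in spot_in("top",t):print(m)
E
```

```text
time: 12.65
tool_pos: [0.5561, -0.3246, 0.1949]
tool_rot: [0.001, 0.164, 0.986, -0.0]
contact_force: [0.1, -0.3, 0.1]
gripper_width: 0.471
grasp_force: 26.3
time: 12.9
tool_pos: [0.5558, -0.3244, 0.1943]
tool_rot: [0.0, 0.164, 0.986, -0.0]
contact_force: [0.8, -0.4, -0.0]
gripper_width: 0.749
grasp_force: 0.0
time: 14.15
tool_pos: [0.543, 0.1482, 0.2546]
tool_rot: [0.0, 0.162, 0.987, -0.0]
contact_force: [-0.3, 0.3, -0.2]
gripper_width: 0.751
grasp_force: 0.0
14.2 [0.54298612 0.14817279 0.25461175]
wrist fig [0.4639 0.3378] 1314 top z 0.058
wrist fig [0.5198 0.2408] 1007 top z 0.058
wrist fig [0.5769 0.1691] 858 top z 0.058
wrist fig [0.5865 0.3271] 1036 top z 0.059
top fig [0.5187 0.2422] 204 top z 0.058
{'box': [152.7, 199.9, 18.2, 10.9], 'conf': 0.67}
{'box': [312.1, 129.3, 17.8, 20.6], 'conf': 0.61}
```

View pics/c1.png

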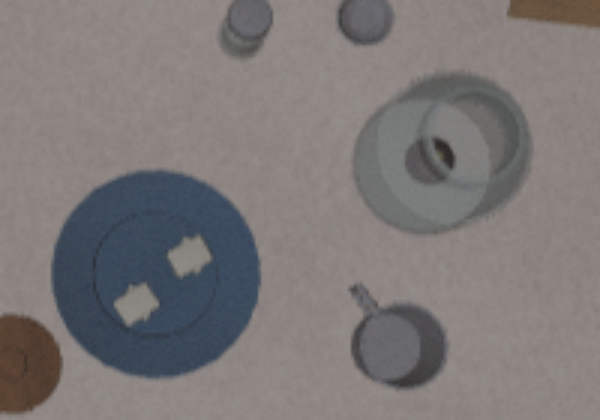

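One fig is in the jar, seen at crop (435,158). The next one is fig D at (0.5765,0.169).

```bash
python3 -m handwheel '[[[0.0165,0.0105,-0.02,0,0,0],[0.017,0.0105,-0.035,0,0,0],[0,0,-0.035,0,0,0],[0,0,-0.035,0,0,0],[0,0,-0.035,0,0,0],[0,0,-0.03,0,0,0],[0,0,0,0,0,0],[0,0,0,0,0,0],[0,0,0,0,0,0]]]' 0.66
python3 -c "
from plant import *
print(state()['tool_pos'])"
```

```text
time: 15.05
tool_pos: [0.5782, 0.1667, 0.0668]
tool_rot: [0.002, 0.165, 0.986, 0.0]
contact_force: [0.8, 0.8, 1.0]
gripper_width: 0.66
grasp_force: 0.0
[0.57822705 0.16666426 0.06678899]
```

```bash
python3 -m handwheel '[[[-0.0015,0.002,-0.025,0,0,0],[0,0,-0.02,0,0,0],[0,0,-0.017,0,0,0],[0,0,0,0,0,0],[0,0,0,0,0,0]]]' 0.66
python3 -m handwheel '[[[0,0,0,0,0,0],[0,0,0,0,0,0],[0,0,0,0,0,0]]]' 0.5
python3 -m handwheel '[[[0,0,0,0,0,0],[0,0,0,0,0,0],[0,0,0,0,0,0]]]' 0.475
```

```text
time: 15.47
tool_pos: [0.5765, 0.1693, 0.0046]
tool_rot: [0.001, 0.164, 0.986, 0.0]
contact_force: [-0.2, -0.7, 0.3]
gripper_width: 0.66
grasp_force: 0.0
time: 15.72
tool_pos: [0.5769, 0.1696, 0.0048]
tool_rot: [0.002, 0.164, 0.986, 0.001]
contact_force: [-0.6, 1.3, 0.8]
gripper_width: 0.501
grasp_force: 0.2
time: 15.97
tool_pos: [0.5768, 0.1696, 0.0048]
tool_rot: [0.002, 0.164, 0.986, 0.001]
contact_force: [-0.3, 0.3, 5.7]
gripper_width: 0.473
grasp_force: 9.9
```

```bash
python3 -m handwheel '[[[0,0,0,0,0,0],[0,0,0.02,0,0,0],[0,0,0.03,0,0,0],[-0.0013,-0.03,0.035,0,0,0],[-0.0013,-0.031,0.035,0,0,0],[-0.0013,-0.031,0.035,0,0,0],[-0.0013,-0.031,0.035,0,0,0],[-0.0013,-0.031,0.03,0,0,0],[-0.0013,-0.031,0.005,0,0,0],[-0.0013,-0.031,0,0,0,0],[-0.0013,-0.031,0,0,0,0],[-0.0013,-0.031,0,0,0,0],[-0.0013,-0.031,0,0,0,0],[-0.0013,-0.031,0,0,0,0],[-0.0013,-0.031,0,0,0,0],[-0.0013,-0.031,0,0,0,0],[-0.0013,-0.031,0,0,0,0],[-0.0013,-0.031,0,0,0,0],[-0.0013,-0.031,0,0,0,0],[0,0,0,0,0,0]]]' 0.462
python3 -m handwheel '[[[0,0,0,0,0,0],[0,0,0,0,0,0]]]'
```

```text
time: 17.63
tool_pos: [0.554, -0.3165, 0.2118]
tool_rot: [0.0, 0.167, 0.986, -0.001]
contact_force: [-0.7, 0.1, -1.1]
gripper_width: 0.469
grasp_force: 25.9
time: 17.8
tool_pos: [0.5548, -0.3111, 0.2116]
tool_rot: [-0.0, 0.164, 0.986, 0.0]
contact_force: [0.9, -0.3, -2.0]
gripper_width: 0.471
grasp_force: 25.9
```

```bash
python3 -m handwheel '[[[0,-0.0125,0,0,0,0],[0,0,-0.01,0,0,0],[0,0,-0.008,0,0,0],[0,0,0,0,0,0],[0,0,0,0,0,0],[0,0,0,0,0,0]]]'
python3 -m handwheel '[[[0,0,0,0,0,0],[0,0,0,0,0,0],[0,0,0,0,0,0]]]' 0.75
python3 -m handwheel '[[[0,0,0.035,0,0,0],[-0.003,0.038,0.03,0,0,0],[-0.003,0.038,0,0,0,0],[-0.003,0.038,0,0,0,0],[-0.003,0.038,0,0,0,0],[-0.003,0.038,0,0,0,0],[-0.003,0.038,0,0,0,0],[-0.003,0.038,0,0,0,0],[-0.003,0.038,0,0,0,0],[-0.003,0.038,0,0,0,0],[-0.003,0.038,0,0,0,0],[-0.003,0.038,0,0,0,0],[-0.003,0.038,0,0,0,0],[0,0.038,0,0,0,0],[0,0.038,0,0,0,0],[0,0,0,0,0,0],[0,0,0,0,0,0]]]'
cat > jar.py <<'E'
from h import *
def jar():
    im=cv2.imread("pics/last_top.png")
    c=im[140:220,345:430];cv2.imwrite("pics/jar_last.png",cv2.resize(c,None,fx=5,fy=5))
    d=None
E
python3 figs.py
```

```text
time: 18.3
tool_pos: [0.5549, -0.3235, 0.1932]
tool_rot: [-0.0, 0.164, 0.986, 0.0]
contact_force: [0.3, -0.4, -1.1]
gripper_width: 0.47
grasp_force: 25.9
time: 18.55
tool_pos: [0.5552, -0.3242, 0.1943]
tool_rot: [0.0, 0.164, 0.986, -0.0]
contact_force: [-0.2, 0.0, 1.0]
gripper_width: 0.748
grasp_force: 0.0
time: 19.97
tool_pos: [0.5191, 0.2044, 0.2548]
tool_rot: [0.0, 0.162, 0.987, 0.0]
contact_force: [-1.0, -0.1, -0.2]
gripper_width: 0.752
grasp_force: 0.0
20.0 [0.51909103 0.20437776 0.25475796]
wrist fig [0.4638 0.3381] 1123 top z 0.058
wrist fig [0.5196 0.2412] 904 top z 0.059
wrist fig [0.5862 0.3275] 926 top z 0.058
top fig [0.4623 0.3394] 207 top z 0.06
```

Next is fig B at (0.5195,0.2412). The move is (+0.0005,+0.0365), then down.

```bash
python3 -m handwheel '[[[0.0005,0.0185,-0.02,0,0,0],[0,0.0175,-0.035,0,0,0],[0,0,-0.035,0,0,0],[0,0,-0.035,0,0,0],[0,0,-0.035,0,0,0],[0,0,-0.03,0,0,0],[0,0,0,0,0,0],[0,0,0,0,0,0],[0,0,0,0,0,0],[0,0,0,0,0,0]]]' 0.7
```

```text
time: 20.9
tool_pos: [0.5223, 0.2387, 0.0678]
tool_rot: [0.002, 0.165, 0.986, 0.001]
contact_force: [0.1, -0.1, 0.3]
gripper_width: 0.701
grasp_force: 0.0
```

```bash
python3 -m handwheel '[[[-0.0025,0.0025,-0.025,0,0,0],[0,0,-0.02,0,0,0],[0,0,-0.018,0,0,0],[0,0,0,0,0,0],[0,0,0,0,0,0]]]' 0.7
python3 -m handwheel '[[[0,0,0,0,0,0],[0,0,0,0,0,0],[0,0,0,0,0,0]]]' 0.5
python3 -m handwheel '[[[0,0,0,0,0,0],[0,0,0,0,0,0],[0,0,0,0,0,0]]]' 0.475
python3 -m handwheel '[[[0,0,0,0,0,0],[0,0,0,0,0,0]]]' 0.462
```

```text
time: 21.32
tool_pos: [0.5181, 0.2412, 0.0027]
tool_rot: [0.001, 0.164, 0.986, 0.0]
contact_force: [-0.3, 0.7, 0.2]
gripper_width: 0.697
grasp_force: 0.0
time: 21.57
tool_pos: [0.519, 0.2416, 0.0035]
tool_rot: [0.002, 0.164, 0.986, 0.001]
contact_force: [0.7, 0.4, 0.2]
gripper_width: 0.498
grasp_force: 0.1
time: 21.82
tool_pos: [0.5189, 0.2416, 0.0035]
tool_rot: [0.001, 0.164, 0.986, 0.001]
contact_force: [-0.1, -0.0, 7.0]
gripper_width: 0.476
grasp_force: 9.1
time: 21.98
tool_pos: [0.5189, 0.2416, 0.0036]
tool_rot: [0.001, 0.164, 0.986, 0.001]
contact_force: [-1.8, -0.9, 8.2]
gripper_width: 0.471
grasp_force: 26.3
```

```bash
python3 -m handwheel '[[[0,0,0.02,0,0,0],[0,0,0.03,0,0,0],[0.0021,-0.033,0.03,0,0,0],[0.0021,-0.033,0.035,0,0,0],[0.0021,-0.033,0.035,0,0,0],[0.0021,-0.033,0.035,0,0,0],[0.0021,-0.033,0.03,0,0,0],[0.0021,-0.033,0.01,0,0,0],[0.0021,-0.033,0,0,0,0],[0.0021,-0.033,0,0,0,0],[0.0021,-0.033,0,0,0,0],[0.0021,-0.033,0,0,0,0],[0.0021,-0.033,0,0,0,0],[0.0021,-0.033,0,0,0,0],[0.0021,-0.033,0,0,0,0],[0.0021,-0.033,0,0,0,0],[0.0021,-0.033,0,0,0,0],[0.0021,-0.033,0,0,0,0],[0,0,0,0,0,0]]]' 0.462
python3 -m handwheel '[[[0,0,0,0,0,0],[0,0,0,0,0,0],[0,0,0,0,0,0]]]'
```

```text
time: 23.57
tool_pos: [0.5493, -0.2743, 0.2082]
tool_rot: [0.0, 0.167, 0.986, -0.001]
contact_force: [0.2, 0.1, -0.4]
gripper_width: 0.466
grasp_force: 26.4
time: 23.82
tool_pos: [0.5498, -0.268, 0.2081]
tool_rot: [-0.0, 0.164, 0.987, 0.0]
contact_force: [-0.5, 0.4, -0.1]
gripper_width: 0.47
grasp_force: 26.4
```

```bash
python3 -m handwheel '[[[0.0025,-0.0275,0,0,0,0],[0.0025,-0.028,0,0,0,0],[0,0,0,0,0,0],[0,0,-0.014,0,0,0],[0,0,0,0,0,0],[0,0,0,0,0,0]]]'
python3 -m handwheel '[[[0,0,0,0,0,0],[0,0,0,0,0,0],[0,0,0,0,0,0]]]' 0.75
python3 -m handwheel '[[[0,0,0.035,0,0,0],[0,0.038,0.03,0,0,0],[0,0.038,0,0,0,0],[0,0.038,0,0,0,0],[0,0.038,0,0,0,0],[0,0.038,0,0,0,0],[0,0.038,0,0,0,0],[0,0.038,0,0,0,0],[0,0.038,0,0,0,0],[0,0.038,0,0,0,0],[0,0.038,0,0,0,0],[0.004,0.038,0,0,0,0],[0.004,0.038,0,0,0,0],[0.004,0.038,0,0,0,0],[0.004,0.038,0,0,0,0],[0.004,0.038,0,0,0,0],[0.004,0.03,0,0,0,0],[0,0,0,0,0,0],[0,0,0,0,0,0]]]'
python3 figs.py; python3 -c "
from jar import *;jar()"
```

```text
time: 24.32
tool_pos: [0.5541, -0.3225, 0.1921]
tool_rot: [-0.002, 0.163, 0.987, 0.001]
contact_force: [0.0, 0.1, -1.4]
gripper_width: 0.468
grasp_force: 26.4
time: 24.57
tool_pos: [0.5551, -0.3242, 0.1948]
tool_rot: [0.0, 0.164, 0.986, -0.0]
contact_force: [-0.1, -0.0, 0.1]
gripper_width: 0.745
grasp_force: 0.0
time: 26.15
tool_pos: [0.5786, 0.2717, 0.2552]
tool_rot: [0.0, 0.163, 0.987, -0.0]
contact_force: [0.6, -1.3, 0.1]
gripper_width: 0.754
grasp_force: 0.0
26.1 [0.57857551 0.27168031 0.25523705]
wrist fig [0.4642 0.3386] 1175 top z 0.058
wrist fig [0.5866 0.3279] 916 top z 0.058
top fig [0.5859 0.3287] 76 top z 0.046
```

View pics/jar_last.png

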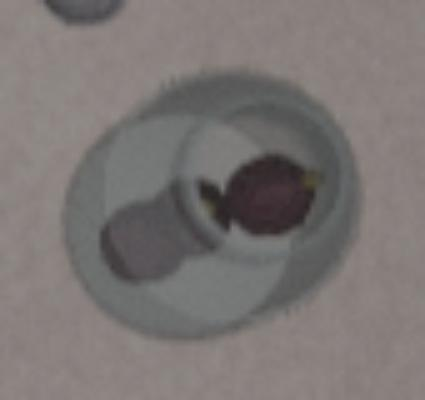

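Three figs lie in the jar, and the others are still in place in the tray. The next one is fig C.

```bash
python3 -m handwheel '[[[0.003,0.0285,-0.01,0,0,0],[0.003,0.0285,-0.03,0,0,0],[0,0,-0.035,0,0,0],[0,0,-0.035,0,0,0],[0,0,-0.035,0,0,0],[0,0,-0.035,0,0,0],[0,0,-0.01,0,0,0],[0,0,0,0,0,0],[0,0,0,0,0,0],[0,0,0,0,0,0]]]' 0.63
```

```text
time: 27.08
tool_pos: [0.5871, 0.3273, 0.0686]
tool_rot: [0.002, 0.165, 0.986, 0.001]
contact_force: [0.1, 0.3, 0.1]
gripper_width: 0.63
grasp_force: 0.0
```

```bash
python3 -m handwheel '[[[-0.0005,0.0005,-0.025,0,0,0],[0,0,-0.02,0,0,0],[0,0,-0.019,0,0,0],[0,0,0,0,0,0],[0,0,0,0,0,0]]]' 0.63
python3 -m handwheel '[[[0,0,0,0,0,0],[0,0,0,0,0,0],[0,0,0,0,0,0]]]' 0.5
python3 -m handwheel '[[[0,0,0,0,0,0],[0,0,0,0,0,0],[0,0,0,0,0,0]]]' 0.475
python3 -m handwheel '[[[0,0,0,0,0,0],[0,0,0,0,0,0]]]' 0.462
```

```text
time: 27.5
tool_pos: [0.5852, 0.3278, 0.0027]
tool_rot: [0.001, 0.164, 0.986, 0.0]
contact_force: [0.7, -0.5, 0.6]
gripper_width: 0.632
grasp_force: 0.0
time: 27.75
tool_pos: [0.586, 0.3283, 0.0037]
tool_rot: [0.002, 0.164, 0.986, 0.001]
contact_force: [0.9, 0.3, 0.7]
gripper_width: 0.502
grasp_force: 0.2
time: 28.0
tool_pos: [0.5859, 0.3282, 0.0035]
tool_rot: [0.002, 0.164, 0.986, 0.001]
contact_force: [-1.3, 0.4, 6.2]
gripper_width: 0.478
grasp_force: 9.2
time: 28.17
tool_pos: [0.5859, 0.3283, 0.0037]
tool_rot: [0.001, 0.164, 0.986, 0.001]
contact_force: [-0.9, -0.6, 7.1]
gripper_width: 0.467
grasp_force: 26.4
```

```bash
python3 -m handwheel '[[[0,0,0.02,0,0,0],[0,0,0.03,0,0,0],[-0.0016,-0.033,0.03,0,0,0],[-0.0016,-0.034,0.035,0,0,0],[-0.0016,-0.034,0.035,0,0,0],[-0.0016,-0.034,0.035,0,0,0],[-0.0016,-0.034,0.03,0,0,0],[-0.0016,-0.034,0.015,0,0,0],[-0.0016,-0.034,0,0,0,0],[-0.0016,-0.034,0,0,0,0],[-0.0016,-0.034,0,0,0,0],[-0.0016,-0.034,0,0,0,0],[-0.0016,-0.034,0,0,0,0],[-0.0016,-0.034,0,0,0,0],[-0.0016,-0.034,0,0,0,0],[-0.0016,-0.034,0,0,0,0],[-0.0016,-0.034,0,0,0,0],[-0.0016,-0.034,0,0,0,0],[-0.0016,-0.034,0,0,0,0],[-0.0016,-0.034,0,0,0,0]]]' 0.462
python3 -m handwheel '[[[0,0,0,0,0,0],[0,0,0,0,0,0],[0,0,0,0,0,0],[0,0,0,0,0,0]]]'
```

```text
time: 29.83
tool_pos: [0.5559, -0.2652, 0.2113]
tool_rot: [-0.0, 0.164, 0.986, 0.0]
contact_force: [-0.3, 0.2, 0.2]
gripper_width: 0.467
grasp_force: 26.5
time: 30.17
tool_pos: [0.5565, -0.2625, 0.2112]
tool_rot: [-0.0, 0.164, 0.987, 0.0]
contact_force: [0.5, 0.0, -0.8]
gripper_width: 0.467
grasp_force: 26.5
```

```bash
python3 -m handwheel '[[[-0.0005,-0.0305,0,0,0,0],[-0.0005,-0.0305,0,0,0,0],[0,0,0,0,0,0],[0,0,-0.016,0,0,0],[0,0,0,0,0,0],[0,0,0,0,0,0]]]'
python3 -m handwheel '[[[0,0,0,0,0,0],[0,0,0,0,0,0],[0,0,0,0,0,0]]]' 0.75
python3 -m handwheel '[[[0,0,0.035,0,0,0],[0,0.038,0.03,0,0,0],[0,0.038,0,0,0,0],[0,0.038,0,0,0,0],[0,0.038,0,0,0,0],[0,0.038,0,0,0,0],[-0.006,0.038,0,0,0,0],[-0.006,0.038,0,0,0,0],[-0.006,0.038,0,0,0,0],[-0.006,0.038,0,0,0,-7],[-0.006,0.038,0,0,0,-7],[-0.006,0.038,0,0,0,-7],[-0.006,0.038,0,0,0,-7],[-0.006,0.038,0,0,0,-7],[-0.006,0.038,0,0,0,-7],[-0.006,0.03,0,0,0,-7],[0,0,0,0,0,-7],[0,0,0,0,0,-7],[0,0,0,0,0,-7],[0,0,0,0,0,0]]]'
python3 -m handwheel '[[[0,0,0,0,0,0],[0,0,0,0,0,0]]]'
python3 figs.py; python3 -c "
from jar import *;jar();print(state()['joint_pos'],state()['tool_rot'])"
```

```text
time: 30.67
tool_pos: [0.5551, -0.3228, 0.194]
tool_rot: [-0.001, 0.163, 0.987, 0.001]
contact_force: [0.0, -0.6, -0.9]
gripper_width: 0.47
grasp_force: 26.5
time: 30.92
tool_pos: [0.556, -0.3243, 0.1963]
tool_rot: [0.001, 0.164, 0.986, -0.0]
contact_force: [0.5, -0.6, 0.1]
gripper_width: 0.749
grasp_force: 0.0
time: 32.58
tool_pos: [0.4979, 0.2199, 0.2568]
tool_rot: [0.0, 0.686, 0.728, 0.0]
contact_force: [-0.6, -0.3, -0.1]
gripper_width: 0.748
grasp_force: 0.0
time: 32.75
tool_pos: [0.498, 0.2194, 0.2565]
tool_rot: [0.0, 0.685, 0.729, 0.0]
contact_force: [0.7, -0.8, -1.2]
gripper_width: 0.75
grasp_force: 0.0
32.8 [0.49803094 0.21937875 0.2564504 ]
wrist fig [0.4638 0.339 ] 1140 top z 0.058
top fig [0.4618 0.3393] 199 top z 0.058
[ 2.77964700e-01 -1.55191309e-01  1.77173430e+00  3.03667564e-05
  1.52467315e+00  2.16243675e-01] [8.34935186e-05 6.84952375e-01 7.28587818e-01 1.69413608e-04]
```

View pics/jar_last.png

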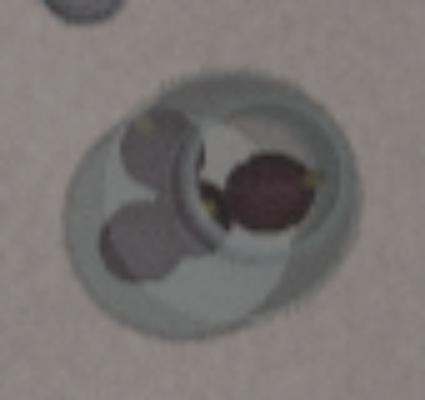

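Four figs are in the jar. The last is fig A at (0.4635,0.339), and the fingers now close along x.

```bash
python3 -m handwheel '[[[-0.0085,0.03,0,0,0,0],[-0.0085,0.03,-0.015,0,0,0],[-0.0085,0.03,-0.03,0,0,0],[-0.0085,0.0295,-0.035,0,0,0],[0,0,-0.035,0,0,0],[0,0,-0.035,0,0,0],[0,0,-0.03,0,0,0],[0,0,-0.01,0,0,0],[0,0,0,0,0,0],[0,0,0,0,0,0],[0,0,0,0,0,0]]]' 0.66
```

```text
time: 33.77
tool_pos: [0.467, 0.3355, 0.0737]
tool_rot: [0.001, 0.685, 0.728, 0.002]
contact_force: [0.9, 0.3, 0.7]
gripper_width: 0.66
grasp_force: 0.0
```

```bash
python3 -m handwheel '[[[-0.0035,0.0035,-0.025,0,0,0],[0,0,-0.023,0,0,0],[0,0,-0.021,0,0,0],[0,0,0,0,0,0],[0,0,0,0,0,0]]]' 0.66
python3 -m handwheel '[[[0,0,0,0,0,0],[0,0,0,0,0,0],[0,0,0,0,0,0]]]' 0.5
python3 -m handwheel '[[[0,0,0,0,0,0],[0,0,0,0,0,0],[0,0,0,0,0,0]]]' 0.475
python3 -m handwheel '[[[0,0,0,0,0,0],[0,0,0,0,0,0]]]' 0.462
```

```text
time: 34.18
tool_pos: [0.4623, 0.3384, 0.0031]
tool_rot: [0.0, 0.685, 0.728, 0.0]
contact_force: [-0.1, -0.1, 0.5]
gripper_width: 0.66
grasp_force: 0.0
time: 34.43
tool_pos: [0.4634, 0.3391, 0.0043]
tool_rot: [0.001, 0.685, 0.728, 0.002]
contact_force: [0.4, 0.5, 1.2]
gripper_width: 0.499
grasp_force: 0.2
time: 34.68
tool_pos: [0.4633, 0.3391, 0.0042]
tool_rot: [0.001, 0.685, 0.728, 0.002]
contact_force: [-0.5, -1.1, 6.1]
gripper_width: 0.476
grasp_force: 9.2
time: 34.85
tool_pos: [0.4633, 0.339, 0.0044]
tool_rot: [0.001, 0.685, 0.728, 0.002]
contact_force: [-0.8, -1.7, 6.7]
gripper_width: 0.466
grasp_force: 26.1
```

```bash
python3 -m handwheel '[[[0,0,0.02,0,0,0],[0,0,0.03,0,0,0],[0.005,-0.033,0.03,0,0,0],[0.005,-0.034,0.035,0,0,0],[0.005,-0.034,0.035,0,0,0],[0.005,-0.034,0.035,0,0,0],[0.005,-0.034,0.03,0,0,0],[0.005,-0.034,0.015,0,0,0],[0.005,-0.034,0,0,0,0],[0.005,-0.034,0,0,0,0],[0.005,-0.034,0,0,0,0],[0.005,-0.034,0,0,0,0],[0.005,-0.034,0,0,0,0],[0.005,-0.034,0,0,0,0],[0.005,-0.034,0,0,0,0],[0.005,-0.034,0,0,0,0],[0.005,-0.034,0,0,0,0],[0.005,-0.034,0,0,0,0],[0,0,0,0,0,0]]]' 0.462
python3 -m handwheel '[[[0,0,0,0,0,0],[0,0,0,0,0,0],[0,0,0,0,0,0],[0,0,0,0,0,0]]]'
```

```text
time: 36.43
tool_pos: [0.5386, -0.1892, 0.2115]
tool_rot: [0.001, 0.687, 0.726, -0.001]
contact_force: [-0.1, 0.5, -0.0]
gripper_width: 0.469
grasp_force: 26.1
time: 36.77
tool_pos: [0.5385, -0.1829, 0.2114]
tool_rot: [-0.0, 0.685, 0.729, 0.0]
contact_force: [0.1, 0.2, -0.1]
gripper_width: 0.466
grasp_force: 26.1
```

```bash
python3 -m handwheel '[[[0.0034,-0.028,0,0,0,0],[0.0034,-0.028,0,0,0,0],[0.0034,-0.028,0,0,0,0],[0.0034,-0.028,0,0,0,0],[0.0034,-0.0285,0,0,0,0],[0,0,0,0,0,0],[0,0,-0.016,0,0,0],[0,0,0,0,0,0],[0,0,0,0,0,0],[0,0,0,0,0,0]]]'
python3 -m handwheel '[[[0,0,0,0,0,0],[0,0,0,0,0,0],[0,0,0,0,0,0]]]' 0.75
python3 -m handwheel '[[[0,0,0.035,0,0,0],[-0.012,0.025,0.03,0,0,0],[-0.012,0.025,0,0,0,0],[-0.012,0.025,0,0,0,0],[-0.012,0.025,0,0,0,0],[-0.012,0.025,0,0,0,0],[-0.012,0.025,0,0,0,0],[-0.012,0.025,0,0,0,0],[-0.012,0.025,0,0,0,0],[0,0,0,0,0,0],[0,0,0,0,0,0],[0,0,0,0,0,0]]]'
cat > sug.py <<'E'
from h import *
s=state();print(round(s["time"],1),s["tool_pos"],s["tool_rot"])
for n in ("wrist","top"):
    c=camera_info(n);im,d=grab_frame(n);cv2.imwrite(f"pics/last_{n}.png",im);P,u,v=cloud(n,d,info=c)
    Q=P[(np.hypot(P[:,0]-.466,P[:,1]+.088)<.075)&(P[:,2]>.021)&(P[:,2]<.04)]
    g=np.zeros((160,160),np.uint8); g[((Q[:,0]-.386)*1000).astype(int),((Q[:,1]+.168)*1000).astype(int)]=255
    k,l,st,ce=cv2.connectedComponentsWithStats(cv2.dilate(g,np.ones((5,5))))
    lab=l[((Q[:,0]-.386)*1000).astype(int),((Q[:,1]+.168)*1000).astype(int)]
    for i in range(1,k):
        q=Q[lab==i]
        if len(q)>30: print(n,(q.min(0)+q.max(0))/2,q[:,2].max(),cv2.minAreaRect(np.float32(q[:,:2]*1000)))
from jar import jar; jar()
D=P[(np.hypot(P[:,0]-.555,P[:,1]+.32)<.05)&(P[:,2]>.165)&(P[:,2]<.19)];print("rim",len(D),(D.min(0)+D.max(0))/2,np.ptp(D,axis=0))
w=cv2.imread("pics/last_wrist.png");cv2.imwrite("pics/combo.png",np.hstack([cv2.resize(w,(425,318)),cv2.resize(cv2.imread("pics/jar_last.png"),(338,318))]))
E
python3 sug.py
```

```text
time: 37.6
tool_pos: [0.5557, -0.3235, 0.1955]
tool_rot: [-0.0, 0.685, 0.729, 0.0]
contact_force: [0.3, -0.4, -0.5]
gripper_width: 0.472
grasp_force: 26.2
time: 37.85
tool_pos: [0.556, -0.3245, 0.1962]
tool_rot: [0.001, 0.685, 0.728, 0.0]
contact_force: [0.1, 0.3, 0.2]
gripper_width: 0.753
grasp_force: 0.0
time: 38.85
tool_pos: [0.4599, -0.125, 0.2609]
tool_rot: [0.001, 0.685, 0.728, 0.0]
contact_force: [-0.3, -0.4, -0.7]
gripper_width: 0.753
grasp_force: 0.0
38.9 [ 0.45993456 -0.12495781  0.2608788 ] [7.23936949e-04 6.85359062e-01 7.28204934e-01 7.81569724e-05]
wrist [ 0.44004656 -0.07139123  0.02917844] 0.03250198760719275 ((440.1597900390625, -71.43789672851562), (32.121612548828125, 33.9925537109375), 33.58531188964844)
wrist [ 0.4796933  -0.1173578   0.02690125] 0.0324574328721689 ((479.35992431640625, -117.52163696289062), (31.956289291381836, 34.127723693847656), 30.41107940673828)
rim 368 [ 0.55435686 -0.32299052  0.17451318] [0.0776775  0.07705955 0.01847297]
```

View pics/combo.png

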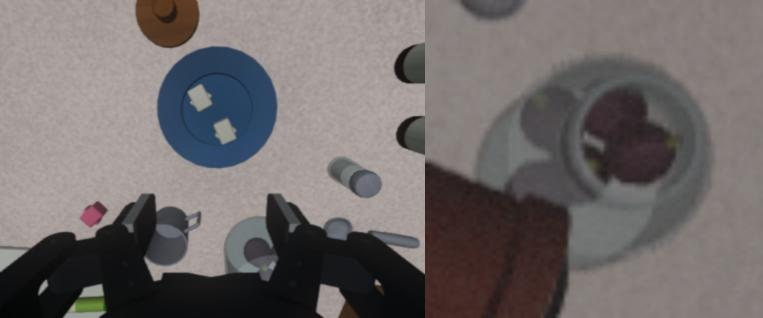

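All five figs are in the jar, and both white lumps are on the plate. The next one is the lump at (0.4797,-0.1173); the fingers turn 29° first.

```bash
python3 -m handwheel '[[[0.01,0.004,-0.02,0,0,7],[0.0097,0.0035,-0.035,0,0,7],[0,0,-0.035,0,0,7],[0,0,-0.035,0,0,7],[0,0,-0.035,0,0,1],[0,0,-0.035,0,0,0],[0,0,0,0,0,0],[0,0,0,0,0,0],[0,0,0,0,0,0],[0,0,0,0,0,0]]]' 0.62
```

```text
time: 39.78
tool_pos: [0.4816, -0.1183, 0.0685]
tool_rot: [0.003, 0.481, 0.876, 0.0]
contact_force: [0.1, -0.4, -0.7]
gripper_width: 0.621
grasp_force: 0.0
```

```bash
python3 -m handwheel '[[[-0.002,0.001,-0.025,0,0,0],[0,0,-0.02,0,0,0],[0,0,-0.02,0,0,0],[0,0,0,0,0,0],[0,0,0,0,0,0],[0,0,0,0,0,0]]]' 0.62
python3 -m handwheel '[[[0,0,0,0,0,0],[0,0,0,0,0,0],[0,0,0,0,0,0],[0,0,0,0,0,0],[0,0,0,0,0,0],[0,0,0,0,0,0]]]' 0.29
```

```text
time: 40.28
tool_pos: [0.4789, -0.1168, 0.0024]
tool_rot: [0.002, 0.481, 0.877, 0.0]
contact_force: [0.0, -0.3, 0.8]
gripper_width: 0.627
grasp_force: 0.0
time: 40.78
tool_pos: [0.48, -0.1179, 0.0047]
tool_rot: [0.003, 0.481, 0.877, -0.0]
contact_force: [-3.9, -0.4, 15.8]
gripper_width: 0.354
grasp_force: 60.5
```

```bash
python3 -m handwheel '[[[0,0,0.02,0,0,0],[0,0,0.035,0,0,0],[0,0,0.035,0,0,0],[0,0,0.035,0,0,0],[0,0,0.035,0,0,0],[0,0,0.035,0,0,0],[0.0095,-0.0257,0.018,0,0,0],[0.0095,-0.0257,0,0,0,0],[0.0095,-0.0257,0,0,0,0],[0.0095,-0.0257,0,0,0,0],[0.0095,-0.0257,0,0,0,0],[0.0095,-0.0257,0,0,0,0],[0.0095,-0.0257,0,0,0,0],[0.0095,-0.0257,0,0,0,0],[0,0,0,0,0,0],[0,0,0,0,0,0],[0,0,0,0,0,0],[0,0,0,0,0,0]]]'
```

```text
time: 42.28
tool_pos: [0.5531, -0.3207, 0.2137]
tool_rot: [0.0, 0.481, 0.877, 0.0]
contact_force: [0.3, 0.8, -0.1]
gripper_width: 0.35
grasp_force: 59.3
```

```bash
python3 -m handwheel '[[[0.002,-0.003,-0.01,0,0,0],[0,0,-0.008,0,0,0],[0,0,0,0,0,0],[0,0,0,0,0,0]]]'
python3 -m handwheel '[[[0,0,0,0,0,0],[0,0,0,0,0,0],[0,0,0,0,0,0],[0,0,0,0,0,0]]]' 0.7
python3 -m handwheel '[[[0,0,0.035,0,0,0],[-0.012,0.025,0.03,0,0,0],[-0.012,0.025,0,0,0,0],[-0.012,0.025,0,0,0,0],[-0.012,0.025,0,0,0,0],[-0.012,0.025,0,0,0,0],[-0.012,0.025,0,0,0,0],[-0.012,0.025,0,0,0,0],[-0.012,0.025,0,0,0,0],[0,0,0,0,0,0],[0,0,0,0,0,0],[0,0,0,0,0,0]]]'
python3 sug.py
```

```text
time: 42.62
tool_pos: [0.5546, -0.3239, 0.1936]
tool_rot: [-0.001, 0.481, 0.877, 0.0]
contact_force: [-0.2, 0.7, -0.0]
gripper_width: 0.348
grasp_force: 59.3
time: 42.95
tool_pos: [0.5555, -0.3249, 0.1959]
tool_rot: [0.0, 0.481, 0.877, -0.0]
contact_force: [0.9, 0.1, -0.0]
gripper_width: 0.7
grasp_force: 0.0
time: 43.95
tool_pos: [0.4596, -0.1251, 0.2608]
tool_rot: [0.001, 0.481, 0.877, -0.0]
contact_force: [-0.8, -0.3, -0.2]
gripper_width: 0.704
grasp_force: 0.0
44.0 [ 0.45962698 -0.12510196  0.26078701] [ 6.35901909e-04  4.81218285e-01  8.76600564e-01 -9.94416992e-05]
wrist [ 0.4402552  -0.07167028  0.02716314] 0.033080517113214414 ((440.3067932128906, -71.77416229248047), (32.15524673461914, 33.45632553100586), 32.48782730102539)
rim 371 [ 0.5545466  -0.32310686  0.17361686] [0.07841641 0.07823917 0.01690474]
```

View pics/combo.png

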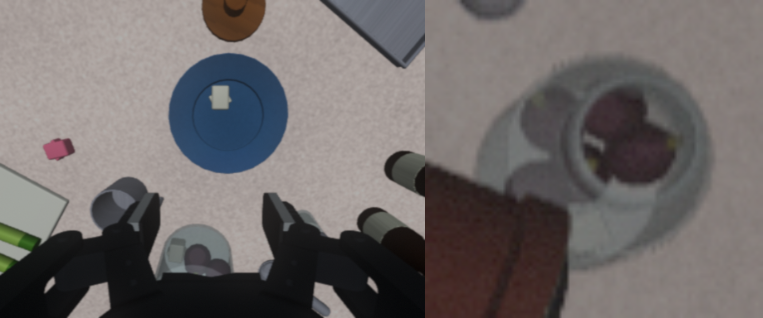

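The first lump shows inside the jar in the wrist view at (178,250). The second is at (0.440,-0.0715), so I move by (-0.0195,+0.0535).

```bash
python3 -m handwheel '[[[-0.01,0.027,-0.02,0,0,0],[-0.0095,0.0265,-0.035,0,0,0],[0,0,-0.035,0,0,0],[0,0,-0.035,0,0,0],[0,0,-0.035,0,0,0],[0,0,-0.035,0,0,0],[0,0,0,0,0,0],[0,0,0,0,0,0],[0,0,0,0,0,0],[0,0,0,0,0,0]]]' 0.62
```

```text
time: 44.88
tool_pos: [0.4428, -0.0742, 0.0709]
tool_rot: [0.003, 0.481, 0.876, 0.0]
contact_force: [0.3, 0.1, -0.2]
gripper_width: 0.62
grasp_force: 0.0
```

```bash
python3 -m handwheel '[[[-0.0025,0.0025,-0.025,0,0,0],[0,0,-0.02,0,0,0],[0,0,-0.022,0,0,0],[0,0,0,0,0,0],[0,0,0,0,0,0],[0,0,0,0,0,0]]]' 0.62
python3 -m handwheel '[[[0,0,0,0,0,0],[0,0,0,0,0,0],[0,0,0,0,0,0],[0,0,0,0,0,0],[0,0,0,0,0,0],[0,0,0,0,0,0]]]' 0.29
python3 -m handwheel '[[[0,0,0.02,0,0,0],[0,0,0.035,0,0,0],[0,0,0.035,0,0,0],[0,0,0.035,0,0,0],[0.007,-0.015,0.035,0,0,0],[0.01,-0.021,0.035,0,0,0],[0.01,-0.022,0.018,0,0,0],[0.01,-0.022,0,0,0,0],[0.01,-0.022,0,0,0,0],[0.01,-0.022,0,0,0,0],[0.01,-0.022,0,0,0,0],[0.01,-0.022,0,0,0,0],[0.01,-0.022,0,0,0,0],[0.01,-0.022,0,0,0,0],[0.01,-0.022,0,0,0,0],[0.01,-0.022,0,0,0,0],[0,0,0,0,0,0],[0,0,0,0,0,0],[0,0,0,0,0,0],[0,0,0,0,0,0]]]'
```

```text
time: 45.38
tool_pos: [0.4422, -0.0722, 0.0052]
tool_rot: [0.004, 0.481, 0.877, 0.001]
contact_force: [0.3, 0.0, 4.3]
gripper_width: 0.615
grasp_force: 2.7
time: 45.88
tool_pos: [0.4407, -0.0722, 0.0046]
tool_rot: [0.003, 0.481, 0.877, -0.0]
contact_force: [-3.0, -1.2, 11.2]
gripper_width: 0.36
grasp_force: 60.6
time: 47.55
tool_pos: [0.5548, -0.3258, 0.2142]
tool_rot: [0.0, 0.481, 0.877, 0.0]
contact_force: [0.7, 0.3, -0.8]
gripper_width: 0.358
grasp_force: 59.3
```

```bash
python3 -m handwheel '[[[0,0.002,-0.01,0,0,0],[0,0,-0.008,0,0,0],[0,0,0,0,0,0],[0,0,0,0,0,0]]]'
python3 -m handwheel '[[[0,0,0,0,0,0],[0,0,0,0,0,0],[0,0,0,0,0,0],[0,0,0,0,0,0]]]' 0.7
python3 -m handwheel '[[[0,0,0.035,0,0,0],[-0.0118,0.0257,0.03,0,0,0],[-0.0118,0.0257,0,0,0,0],[-0.0118,0.0257,0,0,0,0],[-0.0118,0.0257,0,0,0,0],[-0.0118,0.0257,0,0,0,0],[-0.0118,0.0257,0,0,0,0],[-0.0118,0.0257,0,0,0,0],[-0.0118,0.0257,0,0,0,0],[-0.0118,0.0257,0,0,0,0],[-0.0118,0.0257,0,0,0,0],[-0.0118,0.0257,0,0,0,0],[-0.0118,0.0257,0,0,0,0],[-0.0118,0.0257,0,0,0,0],[-0.0118,0.0257,0,0,0,0],[0,0,0,0,0,0],[0,0,0,0,0,0],[0,0,0,0,0,0]]]'
python3 - <<'E'
from h import *
s=state();print(s["tool_pos"],s["tool_rot"])
c=camera_info("wrist");im,d=grab_frame("wrist");P,u,v=cloud("wrist",d,info=c)
N=np.hypot(P[:,0]-.39,P[:,1]-.036)<.06
for a,b in ((.045,.07),(.022,.036)):
    D=P[N&(P[:,2]>a)&(P[:,2]<b)];print(len(D),(D.min(0)+D.max(0))/2,np.ptp(D,axis=0))
im,d=grab_frame("top");P,u,v=cloud("top",d);cv2.imwrite("pics/last_top.png",im)
D=P[(np.hypot(P[:,0]-.555,P[:,1]+.32)<.05)&(P[:,2]>.165)&(P[:,2]<.19)];print("rim",len(D),(D.min(0)+D.max(0))/2,np.ptp(D,axis=0))
D=P[(np.hypot(P[:,0]-.555,P[:,1]+.32)<.025)];print("inside z max",np.sort(D[:,2])[-30:])
from jar import jar;jar()
E
```

```text
time: 47.88
tool_pos: [0.5542, -0.3235, 0.1939]
tool_rot: [-0.001, 0.481, 0.877, 0.0]
contact_force: [-0.8, -0.5, 0.4]
gripper_width: 0.354
grasp_force: 59.3
time: 48.22
tool_pos: [0.5551, -0.3247, 0.1961]
tool_rot: [0.0, 0.481, 0.877, -0.0]
contact_force: [-0.9, -0.9, -0.5]
gripper_width: 0.699
grasp_force: 0.0
time: 49.72
tool_pos: [0.39, 0.035, 0.2609]
tool_rot: [0.001, 0.481, 0.877, -0.0]
contact_force: [0.1, 0.1, -0.0]
gripper_width: 0.701
grasp_force: 0.0
[0.38997887 0.03501094 0.26092856] [ 5.67205508e-04  4.81192972e-01  8.76614511e-01 -2.38324941e-05]
488 [0.39160086 0.03522616 0.05438332] [0.02749335 0.02752174 0.01806887]
3055 [0.39142434 0.03524879 0.02901218] [0.08292189 0.08317662 0.01326451]
rim 373 [ 0.55454599 -0.32334315  0.17341469] [0.07824719 0.07838408 0.01649001]
inside z max [0.08232121 0.08239928 0.08269109 0.08318247 0.0833944  0.08356137
 0.08406885 0.08438632 0.08450041 0.08497619 0.08521987 0.08525558
 0.08582056 0.08652039 0.08669231 0.08688169 0.08714823 0.08729525
 0.08751863 0.0879785  0.08809917 0.08865915 0.08929293 0.09006916
 0.09129106 0.09151689 0.09211574 0.09272456 0.09297619 0.09459542]
```

View pics/jar_last.png

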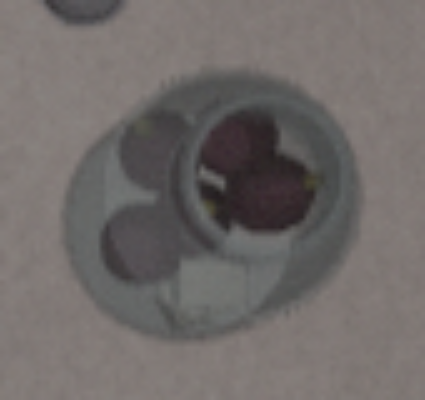

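```bash
python3 -m handwheel '[[[0.001,0,-0.02,0,0,0],[0,0,-0.035,0,0,0],[0,0,-0.035,0,0,0],[0,0,-0.035,0,0,0],[0,0,-0.035,0,0,0],[0,0,0,0,0,0],[0,0,0,0,0,0],[0,0,0,0,0,0],[0,0,0,0,0,0]]]' 0.6
python3 - <<'E'
from h import *
for n in ("scene","top"):
    im,d=grab_frame(n);cv2.imwrite(f"pics/fin_{n}.png",im)
    for m in spot_in(n,"sugar1"):print(n,m)
im=cv2.imread("pics/fin_scene.png");cv2.imwrite("pics/c2.png",cv2.resize(im[120:240,110:290],None,fx=4,fy=4))
E
```

```text
time: 50.57
tool_pos: [0.3929, 0.0348, 0.1036]
tool_rot: [0.002, 0.482, 0.876, 0.001]
contact_force: [0.0, 0.1, 0.8]
gripper_width: 0.599
grasp_force: 0.0
scene {'box': [227.7, 152.1, 9.7, 9.8], 'conf': 0.47}
top {'box': [359.0, 288.2, 16.3, 18.2], 'conf': 0.68}
```

View pics/c2.png

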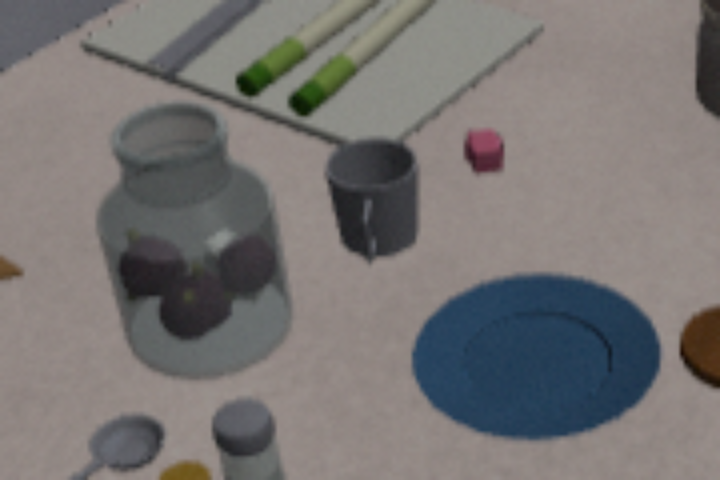

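The plate is empty and the contents sit low in the jar, with one lump visible at (220,240). Now for the lid.

```bash
python3 -m handwheel '[[[-0.0015,0.0005,-0.025,0,0,0],[0,0,-0.025,0,0,0],[0,0,-0.02,0,0,0],[0,0,0,0,0,0],[0,0,0,0,0,0],[0,0,0,0,0,0]]]' 0.6
python3 -m handwheel '[[[0,0,0,0,0,0],[0,0,0,0,0,0],[0,0,0,0,0,0],[0,0,0,0,0,0],[0,0,0,0,0,0],[0,0,0,0,0,0]]]' 0.26
```

```text
time: 51.27
tool_pos: [0.3904, 0.0357, 0.0321]
tool_rot: [0.001, 0.481, 0.877, 0.0]
contact_force: [0.3, -0.1, 0.1]
gripper_width: 0.603
grasp_force: 0.0
time: 51.77
tool_pos: [0.3909, 0.0357, 0.0325]
tool_rot: [0.002, 0.481, 0.877, 0.001]
contact_force: [0.7, 0.2, 6.1]
gripper_width: 0.31
grasp_force: 58.8
```

```bash
python3 -m handwheel '[[[0,0,0.02,0,0,0],[0,0,0.035,0,0,0],[0,0,0.035,0,0,0],[0,0,0.035,0,0,0],[0,0,0.035,0,0,0],[0,0,0.035,0,0,0],[0,0,0.035,0,0,0],[0.0137,-0.03,0.01,0,0,0],[0.0137,-0.03,0,0,0,0],[0.0137,-0.03,0,0,0,0],[0.0137,-0.03,0,0,0,0],[0.0137,-0.03,0,0,0,0],[0.0137,-0.03,0,0,0,0],[0.0137,-0.03,0,0,0,0],[0.0137,-0.03,0,0,0,0],[0.0137,-0.03,0,0,0,0],[0.0137,-0.03,0,0,0,0],[0.0137,-0.03,0,0,0,0],[0.0137,-0.03,0,0,0,0],[0,0,0,0,0,0]]]'
python3 -m handwheel '[[[0,0,0,0,0,0],[0,0,0,0,0,0],[0,0,0,0,0,0],[0,0,0,0,0,0]]]'
python3 - <<'E'
from h import *
s=state();print(s["tool_pos"])
im,d=grab_frame("top");P,u,v=cloud("top",d)
N=np.hypot(P[:,0]-.5555,P[:,1]+.32)<.1
for z in np.arange(.15,.3,.01): print(round(z,2),(N&(P[:,2]>z)&(P[:,2]<z+.01)).sum(),end="; ")
E
```

```text
time: 53.43
tool_pos: [0.5542, -0.3287, 0.2686]
tool_rot: [-0.0, 0.483, 0.876, -0.001]
contact_force: [-1.3, 0.9, -2.0]
gripper_width: 0.308
grasp_force: 59.5
time: 53.77
tool_pos: [0.5534, -0.3231, 0.2709]
tool_rot: [0.0, 0.481, 0.877, 0.0]
contact_force: [-0.4, 0.5, -1.4]
gripper_width: 0.309
grasp_force: 59.5
[ 0.55342635 -0.32312481  0.27094596]
0.15 16; 0.16 2; 0.17 83; 0.18 1; 0.19 0; 0.2 0; 0.21 0; 0.22 0; 0.23 0; 0.24 0; 0.25 10; 0.26 143; 0.27 12; 0.28 9; 0.29 22;
```

```bash
python3 -m handwheel '[[[0.0016,-0.0005,-0.02,0,0,0],[0,0,-0.02,0,0,0],[0,0,-0.012,0,0,0],[0,0,0,0,0,0],[0,0,0,0,0,0],[0,0,0,0,0,0],[0,0,0,0,0,0]]]'
python3 -c "
from plant import *
print(state()['tool_pos'])"
```

```text
time: 54.4
tool_pos: [0.5559, -0.3251, 0.2205]
tool_rot: [0.001, 0.481, 0.877, -0.0]
contact_force: [-0.1, 0.5, -0.3]
gripper_width: 0.304
grasp_force: 59.5
[ 0.55587321 -0.3250968   0.2204867 ]
```

```bash
python3 -m handwheel '[[[-0.0008,0.0014,-0.008,0,0,0],[0,0,-0.008,0,0,0],[0,0,-0.006,0,0,0],[0,0,0,0,0,0],[0,0,0,0,0,0],[0,0,0,0,0,0]]]'
python3 -m handwheel '[[[0,0,-0.003,0,0,0],[0,0,-0.002,0,0,0],[0,0,0,0,0,0],[0,0,0,0,0,0],[0,0,0,0,0,0]]]'
```

```text
time: 54.9
tool_pos: [0.5544, -0.3233, 0.1964]
tool_rot: [-0.0, 0.481, 0.877, 0.0]
contact_force: [1.0, -0.8, -0.9]
gripper_width: 0.312
grasp_force: 59.5
time: 55.32
tool_pos: [0.5548, -0.3235, 0.1926]
tool_rot: [0.001, 0.481, 0.877, -0.0]
contact_force: [0.3, 2.1, 4.1]
gripper_width: 0.312
grasp_force: 59.6
```

The lid is seated with light contact. I'll release it, retreat and check.

```bash
python3 -m handwheel '[[[0,0,0,0,0,0],[0,0,0,0,0,0],[0,0,0,0,0,0],[0,0,0,0,0,0]]]' 0.6
python3 -m handwheel '[[[0,0,0.02,0,0,0],[0,0,0.035,0,0,0],[0,0,0.035,0,0,0],[-0.006,0.03,0.03,0,0,0],[-0.006,0.03,0,0,0,0],[-0.006,0.03,0,0,0,0],[-0.006,0.03,0,0,0,0],[-0.006,0.03,0,0,0,0],[-0.006,0.03,0,0,0,0],[-0.006,0.03,0,0,0,0],[-0.006,0.03,0,0,0,0],[-0.006,0.03,0,0,0,0],[-0.006,0.03,0,0,0,0],[0,0,0,0,0,0],[0,0,0,0,0,0],[0,0,0,0,0,0]]]'
python3 - <<'E'
from h import *
for n in ("top","scene"):
    im,d=grab_frame(n);P,u,v=cloud(n,d);cv2.imwrite(f"pics/end_{n}.png",im)
    N=np.hypot(P[:,0]-.555,P[:,1]+.3235)<.07
    K=P[N&(P[:,2]>.203)];D=P[N&(P[:,2]>.184)&(P[:,2]<.194)]
    A=np.c_[D[:,:2],np.ones(len(D))];print(n,(K.min(0)+K.max(0))/2,K[:,2].max(),"disc",(D.min(0)+D.max(0))/2,np.ptp(D,axis=0),"plane",np.linalg.lstsq(A,D[:,2],rcond=None)[0][:2],np.median(D[:,2]))
im=cv2.imread("pics/end_scene.png");cv2.imwrite("pics/c3.png",cv2.resize(im[110:230,110:290],None,fx=4,fy=4))
E
```

```text
time: 55.65
tool_pos: [0.5542, -0.3232, 0.1911]
tool_rot: [-0.0, 0.481, 0.877, 0.0]
contact_force: [-0.8, 0.8, -0.2]
gripper_width: 0.596
grasp_force: 0.0
time: 56.98
tool_pos: [0.4946, -0.0243, 0.3107]
tool_rot: [0.0, 0.481, 0.877, -0.0]
contact_force: [-0.5, -0.9, 0.2]
gripper_width: 0.602
grasp_force: 0.0
top [ 0.55352703 -0.32428327  0.21454806] 0.22451800674032163 disc [ 0.55244045 -0.32311048  0.18886224] [0.08176513 0.08268599 0.00970514] plane [ 0.00041849 -0.00483688] 0.18825070998636217
scene [ 0.5572984  -0.32208829  0.2128334 ] 0.22266075531146245 disc [ 0.55675211 -0.32418367  0.18895269] [0.08420689 0.08325901 0.00960123] plane [-0.00926409 -0.01461699] 0.18860205273482084
```

View pics/c3.png

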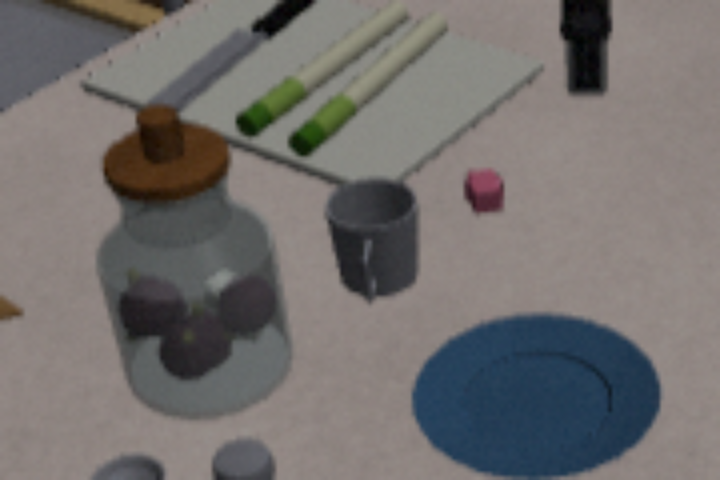

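The lid sits level and centred: its disc top is at 0.188 m, as it should be, and the picture shows it home at (165,160). Handing in.

```bash
python3 -c "
from plant import *
print(job_done())"
```

```text
the job is handed in; nothing more can be done
None
```

The job is handed in at about 57 s on the robot clock, and no verdict came back: all five figs went into the jar at about 26 N per finger, then both sugar lumps, and the lid measured level and fully home; I saw only one lump clearly in the jar afterwards, but the plate was empty.

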